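# Index the wardrobe carousel against its stop and load the empty well

### The job

Push the little carousel round anticlockwise (seen from above) by the steel post on its spoke until the spoke rests against the rubber tip of the stop, and keep it pressed there gently for about a second without forcing the stop. Then let go, leaving it against the stop, and lower the hair tie case upright into the carousel's empty well, setting it down rather than dropping it. Leave everything else where it is and the carousel still resting against the stop.

Things in the scene. Friction and masses are not known exactly. Their poses are not given: they have to be found in the camera images.
- axis (a point): Carousel's turning axis at its tray's upper face, 20 mm above the shelf; x points along the spoke, z up. A round wooden tray, 230 mm across, 6 mm thick, turns freely (bearing friction 1 to 2 N at the post) and stays where left. One wooden spoke, 16 mm wide, top 30 mm above the shelf, runs out to 154 mm from the axis. Three jars and flasks up to 65 mm tall are fixed on the tray
- post (a point): Half-way up the round upright steel post on the spoke, 125 mm from the axis: 16 mm diameter, from 30 to 85 mm above the shelf (this point 57.5 mm). Push it sideways with shut fingers; at the start it is about 0.45 to 1.45 rad clockwise of where the spoke meets the stop. The spoke leaves the space above 32 mm free on both sides of the post, up to the stop
- spoke_face (a point): Point on the upright leading (anticlockwise) side face of the spoke that meets the stop's rubber tip: 143 mm from the axis, 24 mm above the shelf, 8 mm off the spoke's middle line. The rubber gives about 1 mm at 10 N; pressed with more than 13 N the stop clip would be pushed off its seat, so a push of 6 to 9 N on the post is a good gentle press
- stop: The stop: a steel spring clip, 30 x 24 mm, top 54 mm above the shelf, on the tongue of the carousel's fixed foot; origin mid underside, 8 mm above the shelf. Its -y axis points at the coming spoke, along a set screw with a round rubber tip 12 mm across. The screw is set differently each time and not measured: the tip's front is 38 to 74 mm from the origin along -y, so the meeting must be felt
- well (a point): Centre of the floor of the empty round well in the tray, 68 mm from the axis, 20 mm above the shelf: 54 mm inside diameter, rim wall 4 mm thick and 10 mm high. Nothing else stands within 70 mm of its centre but a flat 8 mm high hub cap on the axis; it turns with the carousel (200 degrees anticlockwise from the spoke)
- case_mid (a point): Centre, half-way up, of the hair tie case: a loose upright round case of hard silicone, plain pink, 44 mm in diameter and 44 mm high, 60 g, z up; it stands on the shelf to the left of the carousel, in any one of three places shared with the tin and the cream jar, with 45 mm free around it
- tin: bystander: flat round metal tin, 68 mm diameter, 22 mm high, origin under its centre. (Further back, behind the carousel, from about 780 mm ahead of the robot, stands a fixed clear acrylic two-tier organiser, 142 mm high, with a hairbrush, a nail clipper and a mirror case lying on its upper tray: also to be left alone)
- cream: bystander: cream jar, 56 mm diameter, 50 mm high, origin under its centre
- comb: bystander: comb 160 mm long lying on the shelf to the right
- scent: bystander: glass scent bottle, 85 mm high, on the shelf to the right
Not all that is in view belongs to the job. Leave any purple or turquoise look-alike of the part that bears case_mid alone.

How it is judged:
By the outcome, as a careful person would: the job done as asked, in the order asked, and still so for the second after the job is handed in, with the robot touching nothing.
It also fails if it takes over 72 s, if anything falls off the work surface, if the arm or the gripper's body presses on something with over 40 N, if the wrist force passes 120 N, or if a joint passes its speed limit or range.

### The arm

A 6-joint arm with a two-finger parallel gripper is mounted at the origin on the work surface. World frame = base frame: x ahead of the robot, y to its left, z up, the work surface at z = 0. Lengths are in m, angles in rad, forces in N, time in s.
With the tool pointing down it reaches from about 0.25 to 0.725 m from the base axis. Payload 4 kg.
Tool frame: the origin (TCP) lies on the front face of the gripper's body, between the roots of the fingers; the fingertips stand 73 mm ahead of it and the grasp point (between the pads) lies bot.tcp_to_grasp ahead of it (bot.tcp_to_grasp is the distance from the TCP to the grasp point, in m); z points along the fingers, y is the line along which they close (so a half turn about z gives the same grasp; the last joint's range is limited). The gripper opens to 85 mm and grips with 20 to 120 N. Pads are 22 mm wide; open, the fingers measure 114 mm over their backs; the gripper's body (76 mm by 85 mm) begins 54 mm behind the grasp point. The pads swing forward as they close: fully open they stand 13 mm farther back than shut.
Start: joints at [-1.341, 0.241, 0.005, 1.335, 0, 1.571], TCP at [0.114, -0.487, 0.304] pointing down, gripper open.
Joint ranges: [-2.72, 2.72], [-1.05, 1.87], [-1.09, 1.28], [-1.99, 2.15], [-1.42, 1.44], [-3.14, 3.14]. Speed limits (rad/s): [2.79, 2.79, 3.14, 3.14, 3.14, 3.14].

### API

Orientations are given as a unit quaternion [x, y, z, w].
In Python, from workcell import bot gives the robot as it stands.
- The arm moves only by the shell command python3 -m jog 'ROWS' [OPENING]. ROWS is JSON, one flat list of numbers, 6 for each row, row after row: the shift along the world's x, y, z scaled (see below), then the turn, a rotation vector about the world's x, y, z scaled (see below). In form: [tx, ty, tz, wx, wy, wz, tx, ty, tz, wx, wy, wz, ...]. A call has 1 to 10 rows; each row is the pose to reach, as a shift and turn from the pose commanded when the call began; what a row does not reach only later rows make up. The controller multiplies each number of a shift by 800 mm and each number of a turn by 2 rad. A row lasts 1/12 s, in which the tool goes at most 41.7 mm and 7.16 degrees, less where a joint would pass 70% of its speed; a pose out of reach is approached as far as the arm can. A call with a number of a shift or a turn outside -1 to 1 is refused whole. A call with a gripper value outside its range is refused whole. OPENING is the opening, from -1 (shut) to 1 (fully open), set as the call begins (- or left out, the last holds). The fingers move at their own pace and stop on an object; the grip force is fixed at half the most. Time passes only in rows, so rows that repeat a pose let the fingers close. It gives the time, the measured TCP pose, the force, the opening and the grip force at its end, in the units of the state.
- bot.get_obs(): the state, without advancing time (a new reading comes with each control period).
- bot.camera(name): name is "scene" or "top" or "wrist"; returns (picture, depth): 384x512x3 uint8, red, green, blue; 384x512 float32, m along the optical axis (not along the pixel's ray), 0 where there is no reading.
- bot.calibration(name): a dict with "intrinsics" (3x3 intrinsics, pixels), "pose" (4x4, takes a point from camera to world coordinates). Camera axes: x right, y up, looking along -z (the intrinsics and any distortion apply to the point x, -y, -z); pixel columns grow to the right and rows downward; lengths in m; the calibration is good to about 2 mm. A picture is of the moment at which its call begins: read the wrist's pose just before it. calibration takes no time and is no camera call; for the wrist camera it gives the pose at the moment of the call.
- bot.job_done(): hands the job in; it is judged then, once.
Trained networks look in the newest picture that a camera, given by its name, has taken for a name from the list of things; names that differ only in an ending like _2 or _b are one class to them, and where a whole thing is asked for, a point or a joint stands for the part that bears it (a point fixed in the world has none). Each returns a list of dicts, best first, with "confidence" (0 to 1); they miss things now and then, are a little off and sometimes report something else, mostly with a low value. They report only what shows in the picture. A call takes as long as a camera call. They do not tell look-alikes from the thing itself.
- bot.find_in(label, camera): "at" ([x, y, z] in m, in the coordinates of the camera as it stood for that picture, good to about 4 mm: the middle of the surface that is visible of it).
- bot.tip_of(label, camera): "at" ([x, y, z] in m, in the coordinates of the camera as it stood for that picture, good to about 4 mm: a listed point, or the origin of a listed thing).
The state is a dict: "clock": time; "joint_pos": joint angles; "joint_vel": joint speeds; "tau": joint torques, N m; "eef_pos": TCP position; "tool_rot": TCP orientation; "ft_force": force on the tool from outside, world axes, zero at the start; "ft_torque": the same for the moment, N m; "grip_width": finger opening in m; "grasp_force": force on a finger pad.
Only numpy, scipy, OpenCV 4.12 (cv2) and the standard library are available. Lean on these libraries where they do the work, as an engineer would, in place of code of your own. Each camera call takes 0.05 s, during which the arm holds its last target. There are 200 camera calls.

## Working session

There is one attempt and no reset: what is moved stays moved. The work goes in short steps, Python scripts to look and compute and a shell command to move; the robot and the scene stay as the last step left them, time stands still between calls to the robot, and variables do not carry over. Pictures are saved under pics/ and viewed, at most 10 in all, crops included, and the job is handed in when it is done.

```bash
mkdir -p pics
cat > h.py <<'E'
from workcell import bot
import numpy as np, cv2
def snap(c,fn=None):
    p,d=bot.camera(c)
    if fn: cv2.imwrite(fn,p[:,:,::-1])
    return p,d,bot.calibration(c)
def w(cal,at): return (cal["pose"]@np.r_[at,1])[:3]
def px(cal,P):
    q=np.linalg.inv(cal["pose"])@np.r_[P,1]; K=cal["intrinsics"]; u=K@np.array([q[0],-q[1],-q[2]]); return (u[:2]/u[2]).round().astype(int)
def look(c,tips,fn=None,n=2):
    p,d,cal=snap(c,fn)
    for t in tips:
        for r in bot.tip_of(t,c)[:n]:
            P=w(cal,r["at"]); print(c,t,round(r["confidence"],2),P.round(4),px(cal,P))
    return p,d,cal
E
python3 - <<'E'
from h import *
L=["axis","post","spoke_face","stop","well","case_mid","tin","cream"]
look("top",L,"pics/top.png",3); look("scene",L,"pics/scene.png",3)
o=bot.get_obs(); print(o["clock"],o["eef_pos"],o["tool_rot"],o["ft_force"],bot.tcp_to_grasp)
a=cv2.imread("pics/top.png"); b=cv2.imread("pics/scene.png")
cv2.imwrite("pics/both.png",cv2.resize(np.vstack([a,b]),(800,1200))[:600]);
E
```

```text
top axis 0.9 [ 0.5388 -0.1273  0.0206] [304 219]
top axis 0.29 [ 0.4958 -0.0762  0.0167] [286 234]
top post 0.65 [ 0.575  -0.2497  0.0586] [349 206]
top spoke_face 0.63 [ 0.5895 -0.2626  0.0261] [351 203]
top spoke_face 0.17 [ 0.5396 -0.1279  0.0164] [304 219]
top stop 0.46 [ 0.6966 -0.1482  0.006 ] [311 168]
top well 0.83 [ 0.4987 -0.0741  0.0186] [285 233]
top case_mid 0.63 [0.6005 0.2464 0.0232] [176 195]
top case_mid 0.61 [0.6389 0.3366 0.0213] [146 181]
top case_mid 0.54 [0.6832 0.2386 0.019 ] [181 168]
top tin 0.66 [0.4868 0.2764 0.0016] [165 234]
top cream 0.73 [0.5531 0.3933 0.0015] [127 211]
scene axis 0.92 [ 0.5421 -0.1305  0.0214] [247 175]
scene post 0.79 [ 0.5756 -0.2475  0.0526] [220 150]
scene spoke_face 0.72 [ 0.5875 -0.2641  0.0249] [215 155]
scene stop 0.66 [ 0.6978 -0.1537  0.0101] [198 190]
scene well 0.76 [ 0.4961 -0.0763  0.0193] [269 181]
scene well 0.49 [ 0.5537  0.3956 -0.0006] [351 311]
scene case_mid 0.83 [0.5917 0.1475 0.0221] [282 241]
scene case_mid 0.73 [0.6381 0.3331 0.0198] [307 302]
scene case_mid 0.65 [0.6872 0.2413 0.0245] [269 281]
scene tin 0.74 [0.4873 0.2726 0.0014] [341 263]
0.9 [ 0.11390579 -0.48683995  0.30392074] [ 9.93405561e-01  1.14653350e-01  6.12435029e-06 -3.03113155e-06] [-0.67556496  1.22726689 -1.14502168] 0.0539
```

View pics/top.png

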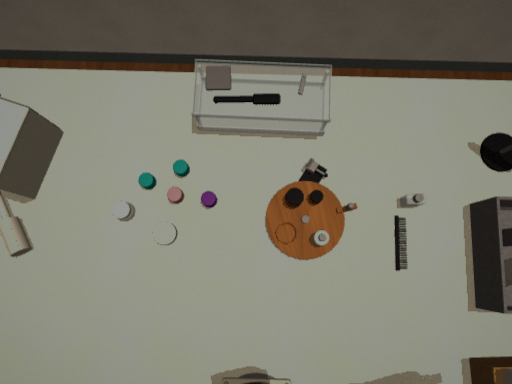

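View pics/scene.png

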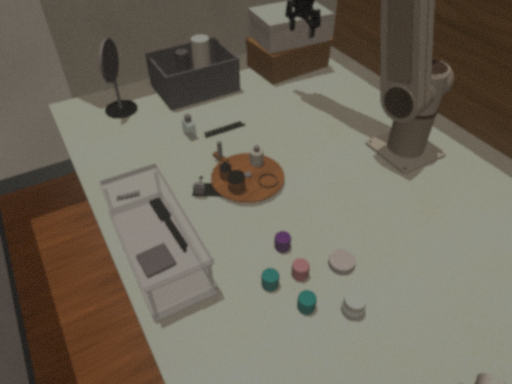

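The case candidates in the top view are pink at (176,195), purple at (209,199), and turquoise at (146,181) and (181,168). Only the pink one fits "plain pink". It also stands in the group with the tin (165,234) and the cream jar (127,211). The carousel's spoke and post are at (349,206) and the stop is at (311,168). I'll confirm the pink case in an enlarged crop and move to hover near the post.

```bash
python3 -m jog '[0.44,0.27,0,0,0,0,0.44,0.27,0,0,0,0,0.44,0.27,0,0,0,0,0.44,0.27,0,0,0,0,0.44,0.27,0,0,0,0,0.44,0.27,0,0,0,0,0.44,0.27,0,0,0,0,0.44,0.27,0,0,0,0,0.44,0.27,0,0,0,0,0.44,0.27,0,0,0,0]' -1
python3 - <<'E'
from h import *
look("wrist",["axis","post","spoke_face","stop","well"],"pics/w1.png",1)
o=bot.get_obs(); print(o["clock"],o["eef_pos"],o["joint_pos"],o["ft_force"])
a=cv2.imread("pics/w1.png"); b=cv2.resize(cv2.imread("pics/top.png")[150:250,110:230],None,fx=2.4,fy=3.84)
cv2.imwrite("pics/w1b.png",np.hstack([a,b]))
E
```

```text
clock: 1.73
eef_pos: [0.4678, -0.2692, 0.3041]
tool_rot: [0.993, 0.115, 0.0, 0.0]
ft_force: [0.6, -0.7, 0.1]
grip_width: 0.0003
grasp_force: 0.0
wrist axis 0.61 [ 0.5447 -0.1227  0.0202] [156  81]
wrist post 0.84 [ 0.579  -0.249   0.0561] [266  74]
wrist spoke_face 0.63 [ 0.598  -0.2571  0.0256] [275  61]
wrist well 0.55 [ 0.5035 -0.0702  0.0224] [109 105]
2.0333 [ 0.46511392 -0.27122931  0.30378844] [-5.27766618e-01  3.17694252e-01  1.09100953e-01  1.36294843e+00
 -3.91822961e-04  2.38479888e+00] [-0.33993705 -0.24836404 -0.78644379]
```

View pics/w1b.png

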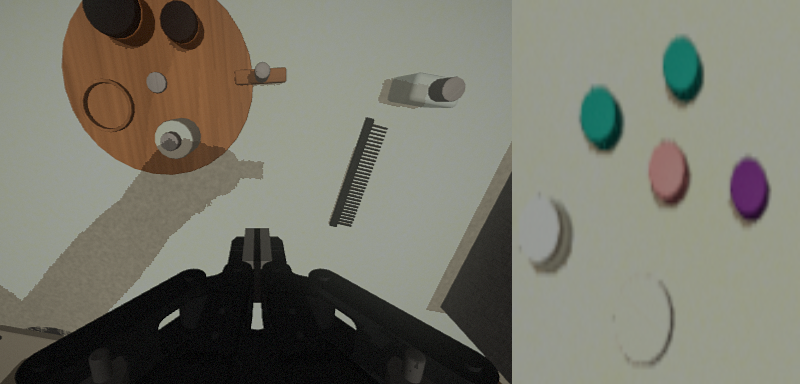

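The crop confirms it: one pink case, with turquoise and purple look-alikes around it. In the wrist view the spoke's post is at (262,70) and the empty well at (108,105). Next I'll move forward so the stop is in view.

```bash
python3 -m jog '[0.045,0.005,0,0,0,0,0.085,0.01,0,0,0,0,0.085,0.01,0,0,0,0]' -1
python3 - <<'E'
from h import *
p,d,cal=look("wrist",["axis","post","spoke_face","stop","well"],"pics/w2.png",1)
o=bot.get_obs(); print(o["clock"],o["eef_pos"])
a=cv2.imread("pics/w2.png"); cv2.imwrite("pics/w2c.png",cv2.resize(a[:200,:400],None,fx=2,fy=2))
K=cal["intrinsics"]
H,W=d.shape; v,u=np.mgrid[:H,:W]; C=np.stack([(u-K[0,2])/K[0,0]*d,-(v-K[1,2])/K[1,1]*d,-d,np.ones_like(d)],-1)
np.save("w2.npy",(C@cal["pose"].T)[...,:3])
E
```

```text
clock: 2.28
eef_pos: [0.5367, -0.2636, 0.3028]
tool_rot: [0.993, 0.115, 0.001, -0.0]
ft_force: [-0.0, 0.2, -0.7]
grip_width: 0.0003
grasp_force: 0.0
wrist axis 0.76 [ 0.5356 -0.13    0.0178] [156 139]
wrist post 0.9 [ 0.5697 -0.2511  0.0573] [254 138]
wrist spoke_face 0.81 [ 0.585  -0.2618  0.024 ] [265 125]
wrist stop 0.93 [ 0.6902 -0.1465  0.0075] [190  10]
wrist well 0.9 [ 0.4964 -0.0758  0.0208] [111 159]
2.5833 [ 0.53252221 -0.26365294  0.30442577]
```

View pics/w2c.png

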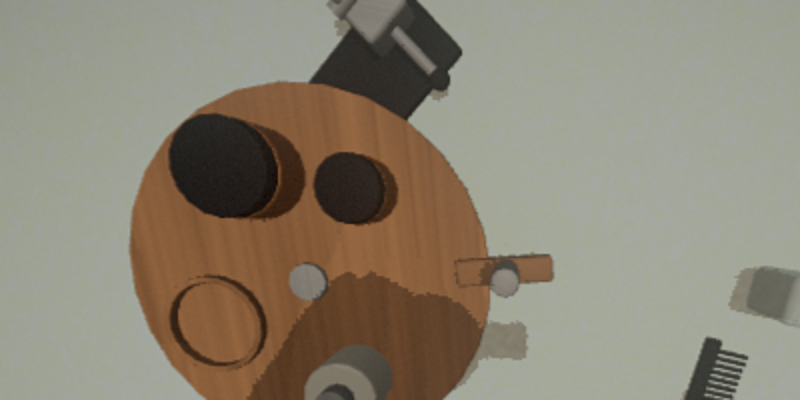

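The stop clip is at about (188,12) in the full frame and its screw runs to the black rubber tip at (222,39). The post is at (252,138) and the well at (109,160). I'll work out the meeting angle from these.

Run:
```python
from h import *
cal=bot.calibration("wrist");K=cal["intrinsics"]
def hit(u,v,z):
    r=cal["pose"][:3,:3]@np.array([(u-K[0,2])/K[0,0],-(v-K[1,2])/K[1,1],-1]); c=cal["pose"][:3,3]; return c+r*(z-c[2])/r[2]
P=np.load("w2.npy")
ax=hit(154,141,.028); post=hit(252,138.5,.085); print("ax",ax,"post",post,"well",hit(109,160.5,.03))
for n,(u,v) in dict(tip=(222,39),tipfront=(220.5,43),screw0=(198,16)).items(): print(n,hit(u,v,.024),P[int(v),int(u)])
s=hit(222,39,.024)-hit(198,16,.024); print("dir",np.degrees(np.arctan2(s[1],s[0])))
a=np.arctan2(*(post-ax)[1::-1]); print("spoke",np.degrees(a),np.hypot(*(post-ax)[:2]))
for z in(.024,.03):
  t=hit(223,41,z)-ax; r=np.hypot(*t[:2]); print("tip r",r,"contact spoke angle",np.degrees(np.arctan2(t[1],t[0])-np.arcsin(.008/r)))
```

```text
ax [ 0.53259435 -0.13024786  0.028     ] post [ 0.57049971 -0.24913358  0.085     ] well [ 0.49526432 -0.07770323  0.03      ]
tip [ 0.66539877 -0.19142508  0.024     ] [ 0.66609785 -0.1922149   0.02886147]
tipfront [ 0.66096766 -0.19051858  0.024     ] [ 0.66183578 -0.1905565   0.02745842]
screw0 [ 0.68195592 -0.16088535  0.024     ] [ 0.68251945 -0.1619759   0.02789974]
dir -118.46438173956523
spoke -72.31570748647988 0.12478233598665514
tip r 0.14526684545321217 contact spoke angle -28.71968881638881
tip r 0.14477629105628656 contact spoke angle -29.22015977629417
```

```bash
python3 -m jog '[0,0,-0.05,0,0,0.02,0,0,-0.1,0,0,0.038,0,0,-0.15,0,0,0.038,0,0,-0.2,0,0,0.038,0,0,-0.233,0,0,0.038,0,0,-0.233,0,0,0.038,0,0,-0.233,0,0,0.038]' -1
cat > plan.py <<'E'
import numpy as np,sys
A=np.array([.535,-.130]); c=np.array([.534,-.263]); y0=17.5
for th in np.r_[-72.4:-28:4]:
    r=np.radians(th); u=np.array([np.cos(r),np.sin(r)]); t=np.array([-u[1],u[0]])
    F=A+.125*u-.019*t; print(th,((F-c)/.8).round(4),round(np.radians(th+90-y0)/2,3),F.round(4))
E
python3 plan.py
```

```text
clock: 3.17
eef_pos: [0.5323, -0.2628, 0.1168]
tool_rot: [0.988, 0.152, -0.001, -0.001]
ft_force: [0.3, 0.4, 1.5]
grip_width: -0.0002
grasp_force: 0.0
-72.4 [0.0259 0.0101] 0.001 [ 0.5547 -0.2549]
-68.4 [0.0367 0.0122] 0.036 [ 0.5633 -0.2532]
-64.4 [0.0473 0.0151] 0.071 [ 0.5719 -0.2509]
-60.400000000000006 [0.0578 0.0187] 0.106 [ 0.5802 -0.2481]
-56.400000000000006 [0.0679 0.023 ] 0.14 [ 0.5883 -0.2446]
-52.400000000000006 [0.0778 0.028 ] 0.175 [ 0.5962 -0.2406]
-48.400000000000006 [0.0872 0.0336] 0.21 [ 0.6038 -0.2361]
-44.400000000000006 [0.0963 0.04  ] 0.245 [ 0.611 -0.231]
-40.400000000000006 [0.1048 0.0469] 0.28 [ 0.6179 -0.2255]
-36.400000000000006 [0.1129 0.0544] 0.315 [ 0.6243 -0.2195]
-32.400000000000006 [0.1205 0.0625] 0.35 [ 0.6304 -0.213 ]
-28.400000000000006 [0.1274 0.071 ] 0.385 [ 0.6359 -0.2062]
```

```bash
python3 -m jog '[0.013,0.005,0,0,0,0,0.02,0.008,0,0,0,0,0.026,0.01,0,0,0,0,0.0314,0.0112,0,0,0,0.018,0.0367,0.0122,0,0,0,0.036,0.042,0.0136,0,0,0,0.053,0.0473,0.0151,0,0,0,0.071,0.0526,0.0169,0,0,0,0.088,0.0578,0.0187,0,0,0,0.106,0.0628,0.0208,0,0,0,0.123]' -1
python3 - <<'E'
from h import *
print(bot.get_obs()["ft_force"]); look("top",["post","spoke_face"],None,1)
E
```

```text
clock: 4.0
eef_pos: [0.5856, -0.2468, 0.1196]
tool_rot: [0.962, 0.273, 0.001, 0.002]
ft_force: [-1.4, -1.8, 0.3]
grip_width: 0.0004
grasp_force: 0.9
[-1.44475785 -1.79670745  0.31539069]
top post 0.94 [ 0.6025 -0.2398  0.0581] [345 197]
top spoke_face 0.61 [ 0.6236 -0.2491  0.0245] [346 191]
```

```bash
python3 -m jog '[0.0051,0.0022,0,0,0,0.017,0.0101,0.0047,0,0,0,0.035,0.015,0.0072,0,0,0,0.052,0.0197,0.01,0,0,0,0.07,0.0244,0.0128,0,0,0,0.087,0.029,0.016,0,0,0,0.105,0.0335,0.0192,0,0,0,0.122,0.0378,0.0226,0,0,0,0.14,0.042,0.0261,0,0,0,0.157,0.0445,0.0283,0,0,0,0.168]' -1
python3 - <<'E'
from h import *
print(bot.get_obs()["ft_force"]); look("top",["post","spoke_face"],None,1)
E
```

```text
clock: 4.98
eef_pos: [0.6205, -0.2239, 0.1185]
tool_rot: [0.903, 0.43, 0.0, 0.001]
ft_force: [0.4, -2.5, 2.4]
grip_width: 0.0004
grasp_force: 0.8
[ 0.416796   -2.51203199  2.38282202]
top post 0.72 [ 0.6369 -0.2091  0.0606] [335 184]
top spoke_face 0.72 [ 0.6576 -0.2149  0.0239] [334 180]
```

```bash
python3 -m jog '[0.0011,0.0009,0,0,0,0.004,0.0022,0.0019,0,0,0,0.009,0.0032,0.0028,0,0,0,0.013,0.0042,0.0038,0,0,0,0.018,0.0052,0.0048,0,0,0,0.022,0.0062,0.0058,0,0,0,0.026,0.0072,0.0068,0,0,0,0.031,0.0082,0.0079,0,0,0,0.035,0.0091,0.0089,0,0,0,0.04,0.01,0.01,0,0,0,0.044]' -1
python3 - <<'E'
from h import *
for c in range(1): print(bot.get_obs()["ft_force"]); p,d,cal=look("wrist",["post","spoke_face","stop"],"pics/w3.png",1)
E
```

```text
clock: 5.97
eef_pos: [0.6278, -0.2155, 0.1175]
tool_rot: [0.883, 0.469, -0.0, 0.0]
ft_force: [-0.3, -1.7, 0.3]
grip_width: -0.0004
grasp_force: 0.0
[-0.2605556  -1.69121664  0.27743097]
wrist post 0.8 [ 0.6391 -0.2015  0.0562] [262 221]
wrist spoke_face 0.83 [ 0.6581 -0.2029  0.0239] [288 186]
wrist stop 0.61 [ 0.6898 -0.1446  0.0071] [278  75]
```

View pics/w3.png

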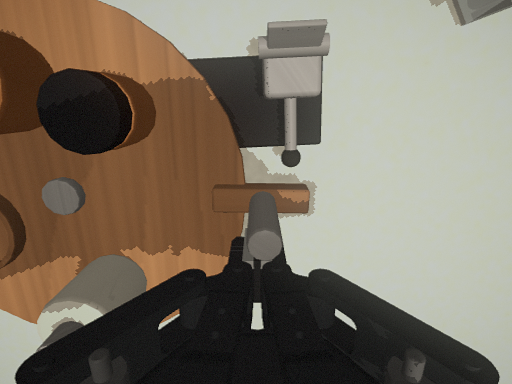

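The wrist view shows the spoke's front edge at row 184 and the rubber tip's front at about row 168 (column 291). That leaves a gap of roughly 8 to 9 mm.

```bash
python3 -m jog '[0.0005,0.0007,0,0,0,0.003,0.001,0.0014,0,0,0,0.006,0.0014,0.0021,0,0,0,0.009,0.0018,0.0028,0,0,0,0.012,0.0022,0.0035,0,0,0,0.015,0.0026,0.0041,0,0,0,0.018,0.003,0.0047,0,0,0,0.02,0.0034,0.0053,0,0,0,0.02,0.0034,0.0053,0,0,0,0.02]' -1
python3 -m jog '[0.0002,0.0003,0,0,0,0,0.0004,0.0006,0,0,0,0,0.0006,0.0009,0,0,0,0,0.0008,0.0012,0,0,0,0,0.0008,0.0012,0,0,0,0]' -1
python3 - <<'E'
from h import *
print(bot.get_obs()["ft_force"]); snap("wrist","pics/w4.png")
E
```

```text
clock: 6.92
eef_pos: [0.6305, -0.2112, 0.1175]
tool_rot: [0.874, 0.486, 0.0, -0.0]
ft_force: [-0.4, -0.8, -0.9]
grip_width: -0.0001
grasp_force: 0.0
clock: 7.33
eef_pos: [0.6311, -0.2103, 0.1175]
tool_rot: [0.874, 0.486, -0.0, -0.0]
ft_force: [-0.2, -2.2, -0.1]
grip_width: -0.0
grasp_force: 0.0
[-0.17356046 -2.16401395 -0.13844611]
```

View pics/w4.png

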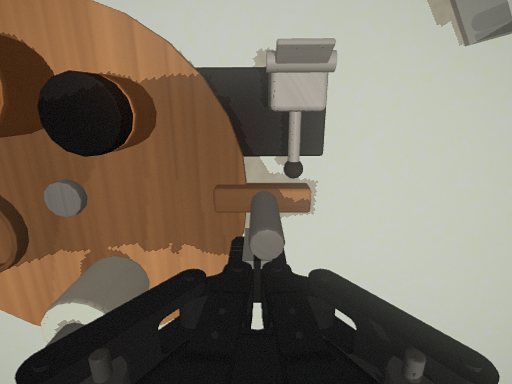

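The tip's front is now at row 179 and the spoke's edge at row 184, so about 3 mm is left. I'll creep in with force checks.

```bash
python3 -m jog '[0.0002,0.0003,0,0,0,0,0.0003,0.0006,0,0,0,0,0.0005,0.0009,0,0,0,0,0.0006,0.0011,0,0,0,0,0.0008,0.0014,0,0,0,0,0.0009,0.0016,0,0,0,0]' -1
python3 -m jog '[0.0001,0.0002,0,0,0,0,0.0002,0.0004,0,0,0,0,0.0003,0.0006,0,0,0,0,0.0003,0.0006,0,0,0,0]' -1
```

```text
clock: 7.88
eef_pos: [0.6319, -0.2091, 0.1175]
tool_rot: [0.874, 0.486, 0.0, 0.0]
ft_force: [-0.2, -1.8, -0.2]
grip_width: -0.0002
grasp_force: 0.0
clock: 8.22
eef_pos: [0.6321, -0.2086, 0.1175]
tool_rot: [0.874, 0.486, 0.0, -0.0]
ft_force: [-0.8, -1.4, 1.3]
grip_width: 0.0
grasp_force: 0.0
```

```bash
python3 -m jog '[0.0001,0.0002,0,0,0,0,0.0002,0.0004,0,0,0,0,0.0003,0.0006,0,0,0,0,0.0003,0.0006,0,0,0,0]' -1
```

```text
clock: 8.55
eef_pos: [0.6323, -0.2081, 0.1175]
tool_rot: [0.874, 0.486, 0.0, 0.0]
ft_force: [0.3, -1.8, 0.2]
grip_width: 0.0004
grasp_force: 0.0
```

```bash
python3 -m jog '[0.0001,0.0002,0,0,0,0,0.0002,0.0004,0,0,0,0,0.0003,0.0006,0,0,0,0,0.0003,0.0006,0,0,0,0]' -1
```

```text
clock: 8.88
eef_pos: [0.6325, -0.2076, 0.1175]
tool_rot: [0.874, 0.486, 0.0, -0.0]
ft_force: [-0.3, -1.7, 0.4]
grip_width: 0.0002
grasp_force: 0.0
```

```bash
python3 -m jog '[0.0001,0.0002,0,0,0,0,0.0002,0.0004,0,0,0,0,0.0003,0.0006,0,0,0,0,0.0003,0.0006,0,0,0,0]' -1
```

```text
clock: 9.22
eef_pos: [0.6328, -0.2071, 0.1175]
tool_rot: [0.874, 0.486, 0.0, -0.0]
ft_force: [0.2, -1.6, -0.6]
grip_width: 0.0005
grasp_force: 0.0
```

```bash
python3 -m jog '[0.0001,0.0002,0,0,0,0,0.0002,0.0004,0,0,0,0,0.0003,0.0006,0,0,0,0,0.0003,0.0006,0,0,0,0]' -1
```

```text
clock: 9.55
eef_pos: [0.6331, -0.2066, 0.1175]
tool_rot: [0.874, 0.486, 0.0, 0.0]
ft_force: [-0.1, -1.8, 0.3]
grip_width: 0.0002
grasp_force: 0.0
```

Run:
```python
from h import *
p,d,c=snap("wrist"); cv2.imwrite("pics/w5.png",cv2.resize(p[120:250,200:350,::-1],None,fx=4,fy=4))
print(bot.get_obs()["ft_force"])
```

```text
[-0.61021253 -1.72952397 -0.6837771 ]
```

View pics/w5.png

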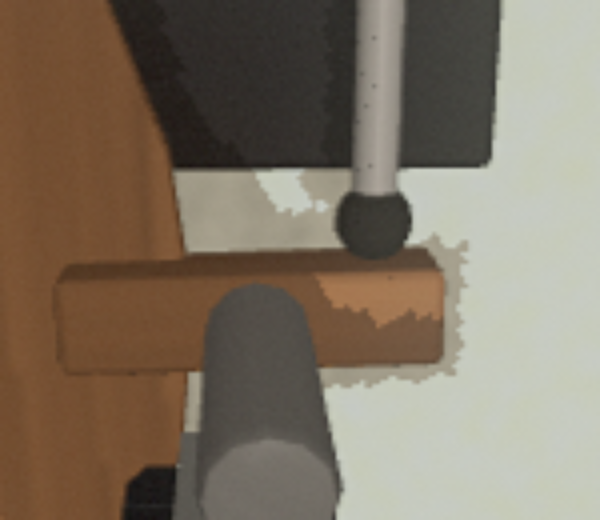

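The rubber tip (4x crop, about (373,258)) now overlaps the spoke's side face, so contact is within about a millimetre. I'll go on in small steps.

```bash
python3 -m jog '[0.0001,0.0002,0,0,0,0,0.0002,0.0004,0,0,0,0,0.0003,0.0006,0,0,0,0,0.0003,0.0006,0,0,0,0]' -1
```

```text
clock: 9.93
eef_pos: [0.6332, -0.2062, 0.1175]
tool_rot: [0.874, 0.486, -0.0, -0.0]
ft_force: [-0.5, -1.7, 0.0]
grip_width: -0.0002
grasp_force: 0.0
```

```bash
python3 -m jog '[0.0001,0.0002,0,0,0,0,0.0002,0.0004,0,0,0,0,0.0003,0.0006,0,0,0,0,0.0003,0.0006,0,0,0,0]' -1
```

```text
clock: 10.27
eef_pos: [0.6334, -0.206, 0.1175]
tool_rot: [0.874, 0.486, -0.0, 0.0]
ft_force: [-1.5, -2.6, 0.5]
grip_width: -0.0001
grasp_force: 0.0
```

```bash
python3 -m jog '[0.0001,0.0002,0,0,0,0,0.0002,0.0003,0,0,0,0,0.0002,0.0003,0,0,0,0]' -1
```

```text
clock: 10.52
eef_pos: [0.6335, -0.2058, 0.1175]
tool_rot: [0.874, 0.486, -0.0, 0.0]
ft_force: [-1.5, -3.6, 1.1]
grip_width: 0.0
grasp_force: 0.0
```

```bash
python3 -m jog '[0.0001,0.0002,0,0,0,0,0.0002,0.0003,0,0,0,0,0.0002,0.0003,0,0,0,0]' -1
```

```text
clock: 10.77
eef_pos: [0.6336, -0.2057, 0.1175]
tool_rot: [0.874, 0.486, -0.0, 0.0]
ft_force: [-1.9, -4.7, 0.2]
grip_width: 0.0002
grasp_force: 0.0
```

```bash
python3 -m jog '[0.0001,0.0002,0,0,0,0,0.0002,0.0004,0,0,0,0,0.0004,0.0006,0,0,0,0,0.0004,0.0006,0,0,0,0]' -1
```

```text
clock: 11.1
eef_pos: [0.6337, -0.2055, 0.1175]
tool_rot: [0.874, 0.486, -0.001, 0.0]
ft_force: [-2.5, -5.8, 0.9]
grip_width: 0.0002
grasp_force: 0.0
```

```bash
python3 -m jog '[0,0,0,0,0,0,0,0,0,0,0,0]' -1
```

```text
clock: 11.27
eef_pos: [0.6337, -0.2056, 0.1175]
tool_rot: [0.874, 0.486, -0.001, 0.0]
ft_force: [-2.5, -6.6, 0.0]
grip_width: -0.0
grasp_force: 0.0
```

It's pressing at about 7 N, so I'll hold here.

```bash
python3 -m jog '[0,0,0,0,0,0,0,0,0,0,0,0,0,0,0,0,0,0,0,0,0,0,0,0,0,0,0,0,0,0,0,0,0,0,0,0,0,0,0,0,0,0,0,0,0,0,0,0,0,0,0,0,0,0,0,0,0,0,0,0]' -1;  python3 -m jog '[0,0,0,0,0,0,0,0,0,0,0,0,0,0,0,0,0,0]' -1
```

```text
clock: 12.1
eef_pos: [0.6337, -0.2056, 0.1175]
tool_rot: [0.874, 0.486, -0.001, 0.0]
ft_force: [-2.6, -6.2, 1.4]
grip_width: 0.0001
grasp_force: 0.0
clock: 12.35
eef_pos: [0.6337, -0.2055, 0.1175]
tool_rot: [0.874, 0.486, -0.001, 0.0]
ft_force: [-2.6, -4.5, 0.7]
grip_width: -0.0002
grasp_force: 0.0
```

```bash
python3 -m jog '[-0.0006,-0.0011,0,0,0,0,-0.0012,-0.0022,0,0,0,0,-0.0018,-0.0033,0,0,0,0,-0.003,-0.0055,0,0,0,0,-0.007,-0.013,0,0,0,0,-0.015,-0.026,0,0,0,0,-0.015,-0.026,0.03,0,0,0,-0.015,-0.026,0.08,0,0,0,-0.015,-0.026,0.13,0,0,0,-0.015,-0.026,0.18,0,0,0]' -1
python3 -m jog '[-0.03,0.05,0.03,0,0,0,-0.03,0.1,0.03,0,0,0,-0.03,0.15,0.03,0,0,0,-0.03,0.2,0.03,0,0,0,-0.03,0.25,0.03,0,0,0,-0.03,0.3,0.03,0,0,0,-0.03,0.35,0.03,0,0,0,-0.03,0.4,0.03,0,0,0,-0.03,0.45,0.03,0,0,0,-0.03,0.45,0.03,0,0,0]' 1
python3 - <<'E'
from h import *
o=bot.get_obs(); print(o["clock"],o["eef_pos"],o["joint_pos"])
look("wrist",["case_mid"],"pics/w6.png",4); look("top",["axis","post","spoke_face","well","case_mid"],"pics/top2.png",4)
E
```

```text
clock: 13.18
eef_pos: [0.6211, -0.2263, 0.2626]
tool_rot: [0.874, 0.486, -0.0, -0.001]
ft_force: [1.0, -0.1, 0.5]
grip_width: -0.0001
grasp_force: 0.0
clock: 14.02
eef_pos: [0.5974, 0.1408, 0.2853]
tool_rot: [0.872, 0.49, 0.001, -0.002]
ft_force: [0.8, -0.8, 0.2]
grip_width: 0.0852
grasp_force: 0.0
14.0167 [0.59742862 0.14084069 0.28530829] [0.23022529 0.47785768 0.30061677 1.39274823 0.00343556 2.34789334]
wrist case_mid 0.88 [0.5901 0.1493 0.0208] [248 163]
wrist case_mid 0.64 [0.597  0.2507 0.0198] [206  85]
wrist case_mid 0.6 [0.682  0.2337 0.025 ] [278  56]
top axis 0.95 [ 0.5415 -0.1251  0.021 ] [303 218]
top post 0.88 [ 0.6479 -0.1949  0.0604] [330 180]
top spoke_face 0.76 [ 0.6688 -0.1931  0.023 ] [327 176]
top well 0.87 [ 0.4711 -0.1194  0.0209] [301 243]
top well 0.65 [ 0.6509 -0.1947  0.0594] [329 179]
top case_mid 0.68 [0.6388 0.337  0.0239] [146 181]
```

View pics/w6.png

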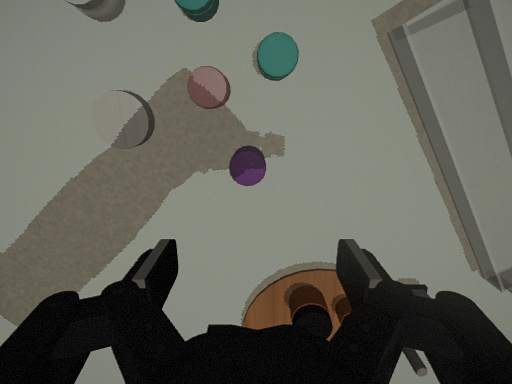

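The pink case is at (208,87), with purple at (248,165), turquoise at (278,55), and the tin at (122,118). I'm moving over the pink one and looking once more.

```bash
python3 -m jog '[0,0.045,0,0,0,0,0,0.09,-0.02,0,0,0,0,0.12,-0.05,0,0,0,0,0.128,-0.08,0,0,0,0,0.128,-0.08,0,0,0,0,0.128,-0.08,0,0,0]' 1
python3 - <<'E'
from h import *
o=bot.get_obs(); print(o["clock"],o["eef_pos"],o["tool_rot"])
p,d,c=snap("wrist","pics/w7.png")
hsv=cv2.cvtColor(p,cv2.COLOR_RGB2HSV); m=(((hsv[...,0]>165)|(hsv[...,0]<8))&(hsv[...,1]>60)&(hsv[...,2]>50)).astype(np.uint8)
n,l,s,ce=cv2.connectedComponentsWithStats(m); print([(s[i].tolist(),ce[i].round(0)) for i in range(1,n) if s[i,4]>100])
K=c["intrinsics"]
i=1+np.argmax(s[1:,4]); v,u=np.nonzero((l==i)&(d>0)); z=d[v,u]
P=np.stack([(u-K[0,2])/K[0,0]*z,-(v-K[1,2])/K[1,1]*z,-z,np.ones_like(z)])
P=(c["pose"]@P)[:3].T; top=P[P[:,2]>.04]; print(len(top),top.max(0),top.min(0),cv2.minEnclosingCircle(top[:,:2].astype(np.float32)))
E
```

```text
clock: 14.92
eef_pos: [0.5973, 0.2358, 0.22]
tool_rot: [0.874, 0.486, -0.002, -0.0]
ft_force: [0.3, -0.2, -0.3]
grip_width: 0.0857
grasp_force: 0.0
14.9167 [0.59733594 0.23577433 0.22000049] [ 8.73884139e-01  4.86129193e-01 -2.21711056e-03 -6.36669518e-05]
[([230, 146, 45, 50, 1770], array([252., 171.]))]
1594 [0.62201013 0.27198866 0.04884781] [0.57961173 0.22910883 0.04009556] ((0.6006500124931335, 0.25068342685699463), 0.021674789488315582)
```

View pics/w7.png

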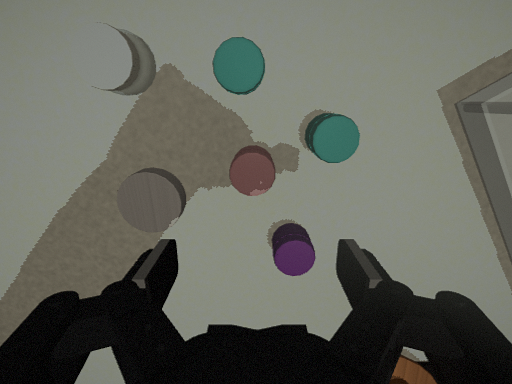

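In this view the pink case is at (252,171), which is world (0.601, 0.251). I'm going down onto it.

```bash
python3 -m jog '[0.004,0.018,-0.02,0,0,0,0.004,0.018,-0.06,0,0,0,0.004,0.018,-0.1,0,0,0,0.004,0.018,-0.14,0,0,0,0.004,0.018,-0.166,0,0,0,0.004,0.018,-0.166,0,0,0,0.004,0.018,-0.166,0,0,0]' 1
python3 -m jog '[0,0,0,0,0,0,0,0,0,0,0,0,0,0,0,0,0,0,0,0,0,0,0,0,0,0,0,0,0,0,0,0,0,0,0,0]' -1
```

```text
clock: 15.55
eef_pos: [0.602, 0.2499, 0.0896]
tool_rot: [0.874, 0.485, -0.0, 0.0]
ft_force: [0.3, 0.5, 1.0]
grip_width: 0.0856
grasp_force: 0.0
clock: 16.05
eef_pos: [0.6028, 0.2518, 0.0914]
tool_rot: [0.874, 0.486, 0.002, 0.0]
ft_force: [-0.8, -0.5, 6.2]
grip_width: 0.0424
grasp_force: 61.5
```

```bash
python3 -m jog '[0,0,0.01,0,0,0,0,0,0.03,0,0,0,0,0,0.08,0,0,0,0,0,0.13,0,0,0,0,0,0.17,0,0,0,0,0,0.17,0,0,0,0,0,0.17,0,0,0,0,0,0.17,0,0,0]' -1
python3 - <<'E'
from h import *
o=bot.get_obs(); print(o["eef_pos"],o["joint_pos"])
p,d,c=look("wrist",["case_mid"],"pics/w8.png",4)
p,d,c=look("scene",["case_mid"],None,4)
p,d,c=look("top",["well","axis","post"],None,1)
E
```

```text
clock: 16.72
eef_pos: [0.6009, 0.2512, 0.2247]
tool_rot: [0.874, 0.486, -0.0, -0.0]
ft_force: [-0.5, -0.7, -1.2]
grip_width: 0.0424
grasp_force: 61.0
[0.60090593 0.25115965 0.22470186] [3.95887971e-01 5.83399890e-01 3.16785337e-01 1.30459635e+00
 3.31300894e-05 2.52153876e+00]
wrist case_mid 0.96 [0.5971 0.2524 0.1559] [253 246]
wrist case_mid 0.94 [0.6358 0.3334 0.0232] [244  89]
wrist case_mid 0.74 [0.6841 0.235  0.0192] [337 151]
scene case_mid 0.96 [0.6382 0.3326 0.0249] [307 300]
scene case_mid 0.89 [0.601  0.2457 0.1503] [303 235]
scene case_mid 0.82 [0.5936 0.1474 0.0204] [281 241]
scene case_mid 0.77 [0.6872 0.2401 0.027 ] [269 280]
top well 0.68 [ 0.4683 -0.1186  0.0183] [301 244]
top axis 0.59 [ 0.5389 -0.1292  0.0201] [305 219]
top post 0.68 [ 0.6508 -0.1913  0.0617] [328 179]
```

View pics/w8.png

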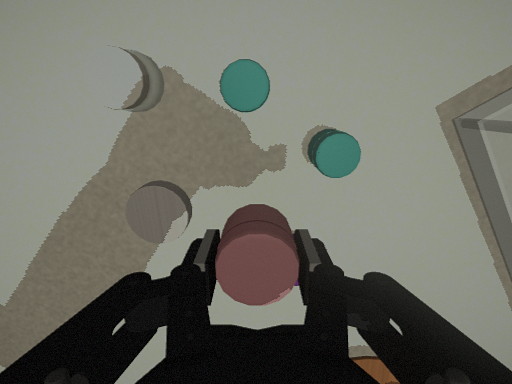

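The pink case is held upright between the pads at (257,255), and the tin, cream jar and turquoise look-alikes haven't moved. Next I'll carry it to just short of the well and look there.

```bash
python3 -m jog '[-0.015,-0.04,0,0,0,0,-0.034,-0.09,0,0,0,0,-0.053,-0.14,0,0,0,0,-0.072,-0.19,0,0,0,0,-0.091,-0.24,0,0,0,0,-0.11,-0.29,0,0,0,0,-0.129,-0.34,0,0,0,0,-0.148,-0.39,0,0,0,0,-0.167,-0.44,0,0,0,0,-0.186,-0.49,0,0,0,0]' -1
python3 -m jog '[-0.012,-0.035,0,0,0,0,-0.012,-0.035,0,0,0,0,-0.012,-0.035,0,0,0,0,-0.012,-0.035,0,0,0,0]' -1
python3 - <<'E'
from h import *
o=bot.get_obs(); print(o["eef_pos"],o["joint_pos"])
p,d,c=look("wrist",["well","axis","post"],"pics/w9.png",2)
E
```

```text
clock: 17.95
eef_pos: [0.4551, -0.1329, 0.2249]
tool_rot: [0.874, 0.487, 0.0, 0.0]
ft_force: [0.9, -0.5, -0.6]
grip_width: 0.0428
grasp_force: 61.0
clock: 18.28
eef_pos: [0.4466, -0.1592, 0.2247]
tool_rot: [0.874, 0.486, 0.0, -0.0]
ft_force: [0.2, 0.2, -0.7]
grip_width: 0.0423
grasp_force: 61.0
[ 0.44661727 -0.15919342  0.22472427] [-3.42670062e-01  2.41582239e-01 -2.07318695e-01  1.12180390e+00
  5.48889377e-04  1.78364571e+00]
wrist well 0.57 [ 0.4714 -0.1187  0.0193] [258 135]
wrist axis 0.63 [ 0.5359 -0.1295  0.0203] [321 109]
wrist post 0.77 [ 0.6468 -0.1921  0.0568] [484 103]
```

View pics/w9.png

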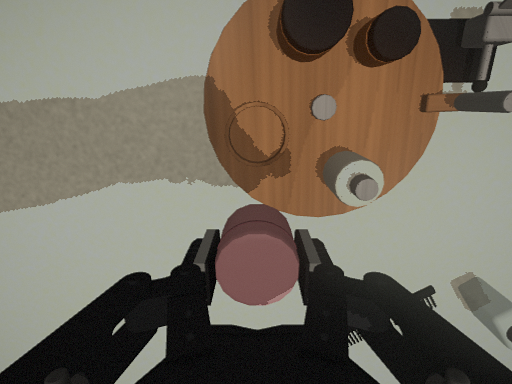

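The rim of the empty well is centred near (258,133) with nothing in the way, and the spoke still sits against the rubber tip at (478,88). I'll compute the well position and the case's offset in the hand.

Run:
```python
from h import *
o=bot.get_obs(); e=o["eef_pos"]
cal=bot.calibration("wrist");K=cal["intrinsics"]
def hit(u,v,z):
    r=cal["pose"][:3,:3]@np.array([(u-K[0,2])/K[0,0],-(v-K[1,2])/K[1,1],-1]); c=cal["pose"][:3,3]; return c+r*(z-c[2])/r[2]
W=hit(258,133,.030); ax=hit(323.5,106.5,.028); print("well",W,"axis",ax, np.hypot(*(W-ax)[:2]))
print("case top", hit(257.5,262,e[2]-.045),"tcp",e, "rim l/r",hit(225,133,.03),hit(291,133,.03))
print("need",(W[:2]-e[:2])/.8)
```

```text
well [ 0.47272691 -0.11596031  0.03      ] axis [ 0.53750972 -0.12750963  0.028     ] 0.06580424689238736
case top [ 0.44791098 -0.15483222  0.17963223] tcp [ 0.44699906 -0.15814669  0.22463223] rim l/r [ 0.44591271 -0.09942107  0.03      ] [ 0.49953566 -0.1324962   0.03      ]
need [0.03215981 0.05273297]
```

```bash
python3 -m jog '[0.015,0.025,0,0,0,0,0.03,0.05,0,0,0,0,0.03,0.05,-0.03,0,0,0,0.03,0.05,-0.07,0,0,0,0.03,0.05,-0.1,0,0,0,0.03,0.05,-0.115,0,0,0,0.03,0.05,-0.115,0,0,0,0.03,0.05,-0.115,0,0,0]' -1
python3 - <<'E'
from h import *
o=bot.get_obs(); print(o["eef_pos"])
p,d,c=look("wrist",["case_mid","well","axis"],None,1)
cv2.imwrite("pics/w10.png",cv2.resize(p[60:320,120:400,::-1],None,fx=2.2,fy=2.2))
E
```

```text
clock: 19.15
eef_pos: [0.4704, -0.1184, 0.1322]
tool_rot: [0.873, 0.487, -0.001, -0.001]
ft_force: [0.4, 0.1, -0.2]
grip_width: 0.0422
grasp_force: 61.0
[ 0.47040976 -0.118377    0.13222725]
wrist case_mid 0.77 [ 0.4669 -0.1153  0.0634] [249 242]
wrist well 0.81 [ 0.4713 -0.1197  0.0225] [259 216]
wrist axis 0.62 [ 0.5377 -0.1314  0.0219] [350 183]
```

View pics/w10.png

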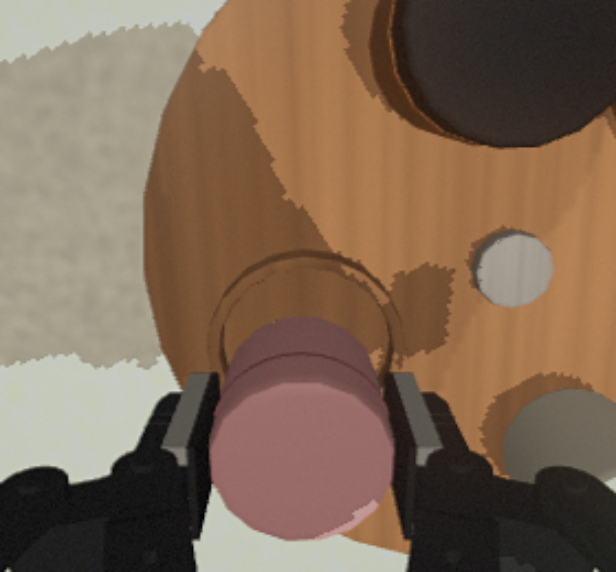

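I've now viewed 12 pictures, two over the limit of 10, so I won't view any more and will work from numbers only. This one shows the case centred left to right over the well, with the rim's far edge at crop row 250 and the case's far bottom edge at row 318. I'll check the fore-and-aft fit from those pixels.

Run:
```python
from h import *
cal=bot.calibration("wrist");K=cal["intrinsics"]; e=bot.get_obs()["eef_pos"]
def hit(u,v,z):
    r=cal["pose"][:3,:3]@np.array([(u-K[0,2])/K[0,0],-(v-K[1,2])/K[1,1],-1]); c=cal["pose"][:3,3]; return c+r*(z-c[2])/r[2]
f=lambda u,v:(u/2.2+120,v/2.2+60)
tx=np.array([np.cos(np.radians(58.2)),np.sin(np.radians(58.2))]); ty=np.array([tx[1],-tx[0]])
for n,p,z,off in[("case",f(302,318),.043,.022),("rim",f(307,250),.03,.031)]:
    h=hit(*p,z)[:2]-off*tx; print(n,h,"along",(h-e[:2])@tx,"side",(h-e[:2])@ty)
l,r=hit(*f(209,340),.03),hit(*f(402,340),.03); print("rim sides mid",((l+r)[:2]/2-e[:2])@ty,np.hypot(*(l-r)[:2]))
```

```text
case [ 0.4676769  -0.12437219] along -0.006354932342987488 side -0.0007481370416958506
rim [ 0.47309505 -0.11854342] along 0.0014540247948298863 side 0.0007851990714427562
rim sides mid 0.00042500836606863 0.06053846473243321
```

Run:
```python
from h import *
e=bot.get_obs()["eef_pos"]; p,d,c=snap("wrist"); K=c["intrinsics"]
hsv=cv2.cvtColor(p,cv2.COLOR_RGB2HSV); m=(((hsv[...,0]>165)|(hsv[...,0]<4))&(hsv[...,1]>50)&(hsv[...,2]>50)&(d>0)).astype(np.uint8)
n,l,s,ce=cv2.connectedComponentsWithStats(m); i=1+np.argmax(s[1:,4]); print(s[i])
v,u=np.nonzero(cv2.erode((l==i).astype(np.uint8),np.ones((3,3)))); z=d[v,u]
P=(c["pose"]@np.stack([(u-K[0,2])/K[0,0]*z,-(v-K[1,2])/K[1,1]*z,-z,np.ones_like(z)]))[:3].T-e
a=np.radians(58.2); X=P[:,0]*np.cos(a)+P[:,1]*np.sin(a); Y=P[:,0]*np.sin(a)-P[:,1]*np.cos(a); Z=P[:,2]
for v0 in range(200,310,8):
    k=(v==v0)&(abs(u-257)<4)
    if k.any(): print(v0,X[k].mean().round(4),Z[k].mean().round(4))
k=v>240; C=np.c_[X,Y,np.ones_like(X)][k]; print("plane",np.linalg.lstsq(C,Z[k],rcond=None)[0], "circle",cv2.minEnclosingCircle(np.c_[X,Y][k].astype(np.float32)))
```

```text
[ 215  204   85  101 6680]
208 0.0179 -0.0791
216 0.018 -0.067
224 0.0183 -0.0559
232 0.0171 -0.0492
240 0.0143 -0.0465
248 0.0098 -0.0469
256 0.0054 -0.0469
264 0.0011 -0.0465
272 -0.0035 -0.0467
280 -0.0084 -0.0471
288 -0.0127 -0.0464
296 -0.0178 -0.0467
plane [-0.02183869 -0.00039135 -0.04690365] circle ((-0.0022095032036304474, -0.0013372310204431415), 0.02148229442536831)
```

The case is upright and sits about 3 mm back in the hand. I'll correct for that and lower it.

```bash
python3 -m jog '[0.004,0.003,0,0,0,0,0.004,0.003,-0.006,0,0,0,0.004,0.003,-0.012,0,0,0,0.004,0.003,-0.018,0,0,0,0.004,0.003,-0.022,0,0,0,0.004,0.003,-0.022,0,0,0,0.004,0.003,-0.022,0,0,0]' -1
```

```text
clock: 19.98
eef_pos: [0.4733, -0.1169, 0.1146]
tool_rot: [0.874, 0.486, -0.0, -0.0]
ft_force: [0.3, 0.5, -0.6]
grip_width: 0.0422
grasp_force: 61.0
```

```bash
python3 -m jog '[0,0,-0.001,0,0,0,0,0,-0.002,0,0,0,0,0,-0.003,0,0,0,0,0,-0.003,0,0,0]' -1
```

```text
clock: 20.32
eef_pos: [0.4737, -0.1169, 0.1127]
tool_rot: [0.874, 0.486, -0.0, -0.0]
ft_force: [-1.1, 0.2, -0.4]
grip_width: 0.0421
grasp_force: 61.0
```

```bash
python3 -m jog '[0,0,-0.001,0,0,0,0,0,-0.0015,0,0,0,0,0,-0.0015,0,0,0]' -1
```

```text
clock: 20.57
eef_pos: [0.4737, -0.1169, 0.1115]
tool_rot: [0.874, 0.486, 0.0, -0.0]
ft_force: [0.3, -0.1, -1.0]
grip_width: 0.0422
grasp_force: 61.0
```

```bash
python3 -m jog '[0,0,-0.001,0,0,0,0,0,-0.0015,0,0,0,0,0,-0.0015,0,0,0]' -1
```

```text
clock: 20.82
eef_pos: [0.4737, -0.117, 0.1114]
tool_rot: [0.874, 0.486, 0.0, 0.0]
ft_force: [-2.6, 0.4, 7.6]
grip_width: 0.0422
grasp_force: 61.9
```

The case is seated: contact at TCP z 0.111, where the well floor was expected. I'll ease off, release and rise.

```bash
python3 -m jog '[0,0,0.0008,0,0,0,0,0,0.0008,0,0,0]' -1; python3 -m jog '[0,0,0,0,0,0,0,0,0,0,0,0,0,0,0,0,0,0,0,0,0,0,0,0,0,0,0,0,0,0,0,0,0,0,0,0]' 0.4
python3 -m jog '[0,0,0.01,0,0,0,0,0,0.03,0,0,0,0,0,0.07,0,0,0,0,0,0.12,0,0,0,0,0,0.16,0,0,0,-0.03,-0.05,0.2,0,0,0,-0.06,-0.1,0.2,0,0,0,-0.06,-0.1,0.2,0,0,0,-0.06,-0.1,0.2,0,0,0]' 0.4
python3 - <<'E'
from h import *
p,d,c=look("wrist",["case_mid","post","spoke_face","axis","well","stop"],"pics/w11.png",1)
look("top",["case_mid","post","spoke_face","axis","tin","cream"],None,4)
K=c["intrinsics"]
hsv=cv2.cvtColor(p,cv2.COLOR_RGB2HSV); m=(((hsv[...,0]>165)|(hsv[...,0]<4))&(hsv[...,1]>50)&(hsv[...,2]>50)&(d>0)).astype(np.uint8)
n,l,s,ce=cv2.connectedComponentsWithStats(m); i=1+np.argmax(s[1:,4]); print(s[i])
v,u=np.nonzero(l==i); z=d[v,u]
P=(c["pose"]@np.stack([(u-K[0,2])/K[0,0]*z,-(v-K[1,2])/K[1,1]*z,-z,np.ones_like(z)]))[:3].T; t=P[P[:,2]>.058]
print(cv2.minEnclosingCircle(t[:,:2].astype(np.float32)),np.percentile(t[:,2],[5,50,95]))
E
```

```text
clock: 20.98
eef_pos: [0.4739, -0.117, 0.1114]
tool_rot: [0.874, 0.486, 0.0, 0.0]
ft_force: [-1.4, 0.3, 3.6]
grip_width: 0.0424
grasp_force: 61.2
clock: 21.48
eef_pos: [0.4737, -0.1169, 0.1108]
tool_rot: [0.874, 0.486, -0.0, -0.0]
ft_force: [0.7, -0.3, -0.1]
grip_width: 0.0595
grasp_force: 0.0
clock: 22.23
eef_pos: [0.4245, -0.1995, 0.2731]
tool_rot: [0.875, 0.484, 0.0, 0.002]
ft_force: [-0.3, -0.1, -0.9]
grip_width: 0.0596
grasp_force: 0.0
wrist post 0.82 [ 0.645  -0.1949  0.0581] [453  56]
wrist spoke_face 0.97 [ 0.6675 -0.1889  0.0245] [450  43]
wrist axis 0.96 [ 0.5359 -0.1269  0.0204] [310  62]
top case_mid 0.78 [0.639  0.3362 0.0195] [147 181]
top case_mid 0.51 [ 0.47   -0.1227  0.0458] [303 243]
top case_mid 0.48 [0.6821 0.2372 0.0219] [181 168]
top case_mid 0.48 [0.5895 0.1466 0.0226] [210 200]
top post 0.61 [ 0.6473 -0.1943  0.0614] [329 180]
top spoke_face 0.58 [ 0.6731 -0.1953  0.0235] [328 174]
top axis 0.87 [ 0.5405 -0.13    0.0205] [305 219]
top tin 0.65 [ 0.4859  0.2771 -0.0008] [165 235]
top cream 0.73 [0.552  0.3963 0.0025] [126 211]
[232  73  44  37 284]
((0.4704374074935913, -0.11850833892822266), 0.02123512700200081) [0.06134226 0.06338813 0.06489326]
```

The case stands upright in the well with its top at 63 mm, as expected. Last, I'll check numerically, without viewing, that the spoke still touches the tip.

```bash
python3 -m jog '[0.045,-0.02,0,0,0,0,0.09,-0.04,0,0,0,0,0.135,-0.06,0,0,0,0,0.18,-0.08,0,0,0,0,0.2,-0.09,0,0,0,0,0.2,-0.09,0,0,0,0,0.2,-0.09,0,0,0,0,0.2,-0.09,0,0,0,0]' 0.4
python3 - <<'E'
from h import *
p,d,c=look("wrist",["post","spoke_face","stop"],"pics/w12.png",1); K=c["intrinsics"]
H,W=d.shape; v,u=np.mgrid[:H,:W]
P=(np.stack([(u-K[0,2])/K[0,0]*d,-(v-K[1,2])/K[1,1]*d,-d,np.ones_like(d)],-1)@c["pose"].T)[...,:3]
X=P[...,:2]-[.537,-.129]; r=np.hypot(X[...,0],X[...,1]); hsv=cv2.cvtColor(p,cv2.COLOR_RGB2HSV)
a=np.degrees(np.arctan2(X[...,1],X[...,0])); z=P[...,2]
wood=(hsv[...,0]<20)&(hsv[...,1]>90)&(z>.015)&(z<.036)&(r>.119)&(r<.16)&(a>-50)&(a<-10)
dark=(p.max(-1)<75)&(z>.014)&(z<.04)&(r>.13)&(r<.16)&(a>-35)&(a<-5)
th=np.radians(-28.6); U=np.array([np.cos(th),np.sin(th)]); T=np.array([-U[1],U[0]])
q=lambda m:(len(P[m]),np.percentile(X[m]@U,[1,99]).round(4),np.percentile(X[m]@T,[1,50,99]).round(4))
print("wood",q(wood)); print("woodtop",q(wood&(z>.027))); print("dark",q(dark))
u0,v0=px(c,[*(np.array([.537,-.129])+.143*U+.010*T),.027]); print(u0,v0)
g=p[v0-26:v0+22:2,u0-12:u0+13:3].astype(int)
for row in g: print(' '.join('%3d/%3d'%(x[0],x[0]-x[2]) for x in row))
E
```

```text
clock: 23.6
eef_pos: [0.5849, -0.2686, 0.2705]
tool_rot: [0.874, 0.486, -0.001, -0.001]
ft_force: [0.7, -0.0, 0.2]
grip_width: 0.0595
grasp_force: 0.0
wrist spoke_face 0.74 [ 0.6702 -0.1906  0.0265] [288  69]
wrist stop 0.69 [ 0.6933 -0.1453  0.0084] [284  19]
wood (293, array([0.1197, 0.1529]), array([-0.0107, -0.0046,  0.0045]))
woodtop (292, array([0.1197, 0.1529]), array([-0.0107, -0.0045,  0.0045]))
dark (281, array([0.1308, 0.153 ]), array([-0.0107,  0.0384,  0.0561]))
285 69
 40/  6  42/  9  40/  8  36/  4 106/ 15 117/ 14  41/  6  45/  5  45/  4
 45/  8  44/  7  43/  7  35/  6 105/ 12 115/ 13  44/  6  46/  7  47/  4
 42/  7  43/  8  40/  6  35/  8 106/ 14 115/ 12  43/  3  45/  6  46/  3
 41/  5  39/  8  42/  6  35/  6 105/ 13 115/ 14  44/  7  44/  8  46/  4
 43/  8  46/  9  40/  7  36/  6 107/ 13 114/ 12  41/  6  42/  5  44/  3
 43/ 10  41/  5  37/  9  36/  5 106/ 13 114/ 13  43/  7  45/  5  47/  6
 43/  9  43/  5  38/  7  35/  4 108/ 15 116/ 15  42/  5  43/  5  46/  5
 40/  8  45/  7  45/  7  34/  6 109/ 12 115/ 13  43/  3  42/  4  46/  3
 41/  6  44/  7  45/  7  36/  6 110/ 
[... 414 characters left out ...]
/ 21  46/  8  41/  6  41/  3 141/  7 148/  4 149/  9
125/ 14 124/ 14  90/ 12 120/ 18  35/  7  49/  7 109/ 15 113/ 16 151/  7
129/ 15 124/ 15 111/ 13 118/ 63 121/ 62 121/ 64 120/ 63 121/ 65 143/ 10
126/ 15 125/ 16 120/ 12 123/ 64 121/ 64 120/ 65 121/ 62 123/ 62 145/ 12
127/ 16 122/ 14 112/ 12 122/ 64 119/ 63 121/ 62 119/ 62 118/ 61 146/ 12
125/ 14 124/ 15  91/  6 118/ 62 118/ 60 119/ 61 120/ 60 119/ 63 144/  9
123/ 15 120/ 15 111/ 56 120/ 62 120/ 61 119/ 61 120/ 60 118/ 60 146/ 11
121/ 15  82/  7 117/ 62 117/ 59 117/ 58 115/ 57 115/ 58 115/ 59 144/  8
 59/  8 116/ 60 116/ 60 117/ 60 119/ 60 118/ 60 117/ 61 115/ 61 147/  9
 92/ 46  97/ 51  91/ 46  86/ 42  77/ 37  69/ 31  60/ 25  91/ 17 151/  7
```

There's no visible gap, but the view was oblique. I'll take one check from straight above.

```bash
python3 -m jog '[0.03,0.04,0,0,0,0,0.06,0.08,-0.01,0,0,0,0.08,0.13,-0.03,0,0,0,0.08,0.13,-0.05,0,0,0,0.08,0.13,-0.05,0,0,0,0.08,0.13,-0.05,0,0,0,0.08,0.13,-0.05,0,0,0]' 0.4
python3 - <<'E'
from h import *
p,d,c=snap("wrist","pics/w13.png")
U=np.array([np.cos(np.radians(-28.6)),np.sin(np.radians(-28.6))]); T=np.array([-U[1],U[0]])
u0,v0=px(c,[*(np.array([.537,-.129])+.143*U+.010*T),.027]); print(u0,v0)
g=p[v0-24:v0+30:2,u0-20:u0+25:4].astype(int)
for row in g: print(' '.join('%3d/%2d'%(x[0],x[0]-x[2]) for x in row))
E
```

```text
clock: 24.38
eef_pos: [0.6493, -0.1658, 0.2322]
tool_rot: [0.874, 0.486, 0.0, 0.001]
ft_force: [-0.3, -0.7, -0.2]
grip_width: 0.0597
grasp_force: 0.0
283 189
 36/ 7  44/10  41/ 6  41/ 4  42/ 9  85/10  97/12  52/ 4  52/ 5  56/ 3  63/ 5 170/10
 40/ 7  39/ 7  42/ 7  40/ 7  43/ 7  89/ 9  97/12  50/ 6  53/ 5  56/ 4  94/ 6 170/ 8
 37/ 9  38/ 5  45/ 7  44/ 7  41/ 6  89/11  97/12  53/ 7  54/ 6  58/ 6  94/ 7 169/ 5
 36/ 9  39/ 5  46/ 7  48/ 5  40/ 4  89/ 9  93/12  59/ 8  54/ 5  56/ 5  94/ 8 170/ 4
 37/ 6  42/ 6  45/ 7  46/ 5  41/ 6  88/11  94/11  53/ 4  53/ 5  53/ 4 129/ 9 171/ 9
 46/ 6  47/ 9  48/ 6  47/ 5  43/ 5  88/10  93/11  49/ 5  54/ 5  57/ 5 129/ 6 170/ 6
 43/ 6  42/ 8  44/ 6  43/ 8  40/ 7  90/12 133/15  48/ 5  55/ 7  53/ 4 126/ 6 169/ 6
 97/ 7  95/ 9  96/ 8 108/15 104/20 116/12 129/15 136/ 6 138/ 5 137/ 7 173/ 8 170/ 8
172/ 7 170/13 170/10 147/18 135/22 116/13 126/15 171/ 6 172/10 171/ 7 170/ 5 170/10
140/22 170/12 170/ 8 172/ 4 137/22 120/15 132/15 169/ 4 169/ 5 169/ 7 169/ 7 170/ 7
137/23 166/13 139/22 143/22 127/22  45/ 6  46/ 5 173/ 5 171/ 7 169/ 8 171/ 7 169/ 4
139/22 135/22 138/
[... 625 characters left out ...]
 138/14 169/ 9 171/ 9 170/13
 65/10  71/ 9  71/11  66/10 138/71 137/71 136/69 135/67 138/18 171/ 9 170/10 171/11
 66/10  69/11  70/10  66/ 7 132/70 131/67 131/67 132/67 137/16 170/10 169/12 170/12
 66/10  70/11  73/11  69/ 9 129/70 127/68 120/65 113/63 165/ 8 170/ 7 170/ 8 170/ 8
 64/10  67/10  71/11  69/ 9 172/11 171/13 172/ 9 170/ 6 170/ 9 170/ 9 170/ 6 171/ 8
 66/ 9  72/10  74/10  70/10 172/12 171/12 170/11 171/11 170/10 171/10 171/ 9 171/ 6
 65/11  70/ 9  71/ 8  70/ 9 173/11 169/ 6 171/ 9 170/10 170/ 9 171/ 7 171/10 170/ 5
 62/12  68/10  76/ 8  70/ 9 169/11 170/ 2 170/ 7 170/10 169/ 8 170/ 4 170/12 171/10
 61/ 9 136/15 145/15 110/14 166/12 170/ 6 171/ 8 170/12 170/ 9 171/ 8 169/ 7 171/12
```

The rubber tip overlaps the spoke's side face and no shelf shows between them, so the spoke is still resting against the stop. The gripper is clear of everything, so I'm handing in.

```bash
python3 -c "
from workcell import bot
print(bot.job_done())"
```

```text
the job is handed in; nothing more can be done
None
```

The job is handed in with no verdict returned: the carousel was pressed at about 7 N for over a second and left against the stop, and the pink case was set upright in the well, in about 24 s; I viewed 12 pictures, two over the limit of 10.

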